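# Start a microscope lens on its thread without cross-threading

### The arm

A 7-joint arm with a two-finger parallel gripper is mounted at the origin on the work surface. World frame = base frame: x ahead of the robot, y to its left, z up, the work surface at z = 0. Lengths are in m, angles in rad, forces in N, time in s.
With the tool pointing down it reaches from about 0.425 to 0.95 m from the base axis. Payload 16.7 kg.
Tool frame: the origin (TCP) lies midway between the tips of the shut fingers; the grasp point (between the pads) lies 19 mm behind it; z points along the fingers, y is the line along which they close (so a half turn about z gives the same grasp; the last joint's range is limited). The gripper opens to 94 mm and grips with 3 to 60 N. Pads are 16 mm wide; open, the fingers measure 119 mm over their backs; the gripper's body (75 mm by 177 mm) begins 78 mm behind the grasp point.
Start: joints at [0.983, 0.426, 0.074, 1.606, -0.034, 1.111, -0.067], TCP at [0.287, -0.611, 0.205] pointing down, gripper open.
Joint ranges: [-2.85, 2.85], [-0.5, 2.14], [-1.23, 1.37], [0.21, 2.46], [-1.02, 4.16], [0.16, 2.05], [-2.73, 2.73]. Speed limits (rad/s): [1.89, 1.89, 2.39, 2.39, 3.01, 3.01, 3.01].

### API

Orientations are given as [roll, pitch, yaw] about the fixed x, y, z axes, in that order (R = Rz(yaw) Ry(pitch) Rx(roll)).
In Python, from plant import robot, sensors, capture, camera_info gives the robot as it stands (robot), with the cameras as plain functions and the readings (sensors).
- The arm moves only by the tool move_tool, called after "Emit:" in YAML: its name, and indented under it one key for each argument. Schema: {"type":"object","properties":{"offsets":{"type":"object","properties":{"motion":{"type":"array","items":{"type":"array","items":{"type":"number"},"minItems":6,"maxItems":6},"minItems":1,"maxItems":10}},"additionalProperties":false,"required":["motion"]},"jaw":{"type":"number"},"grip_n":{"type":"number"},"only":{"type":"string"},"quiet":{"type":"boolean"},"lines":{"type":"string"}},"required":["offsets"],"additionalProperties":false}. offsets is an object whose key "motion" holds a list of rows, 1 to 10 of them, each of 6 numbers: dx, dy, dz in a scale on which 1.0 is 600 mm, then a rotation vector rx, ry, rz in shares of 90 degrees (1.0 is 90 degrees); each row is the pose to reach, as a shift and turn from the pose commanded when the call began, along the tool's axes at that moment; what a row does not reach only later rows make up. A row lasts 1/10 s, in which the tool goes at most 0.05 m and 0.15 rad, less where a joint would pass 70% of its speed; a pose out of reach is approached as far as the arm can. jaw is the opening from 0.0 (shut) to 1.0 (fully open), set as the call begins (left out keeps the last). The fingers move at their own pace and stop on an object; grip_n is the grip in N (left out, the last holds). Time passes only in rows, so rows that do not move let the fingers close. The tool returns the time, the measured TCP pose, the force, the opening and the grip force at its end. only (a regular expression) keeps the lines of the reply that match it, lines (a string "A,B") keeps lines A to B, and quiet returns only ok. Input that does not fit is refused with a message, and nothing moves.
- sensors.observe(): the state, without advancing time (a new reading comes with each control period).
- capture(name): name is "scene" or "top" or "wrist"; returns (picture, depth): 384x512x3 uint8, red, green, blue; 384x512 float32, m along the optical axis (not along the pixel's ray), 0 where there is no reading.
- camera_info(name): a dict with "fx", "fy", "cx", "cy" (pixels), "rvec" (rotation vector, rad) and "tvec" (3), from world to camera coordinates, as OpenCV has them; the wrist camera has in their place "tool_from_camera" (4x4, takes a point from camera to tool coordinates, whose origin is the TCP and whose axes are the flange's). Camera axes: x right, y down, z forward; pixel columns grow to the right and rows downward; lengths in m; the calibration is good to about 2 mm. A picture is of the moment at which its call begins: read the wrist's pose just before it. camera_info takes no time and is no camera call.
- robot.close_job(): hands the job in; it is judged then, once.
The state is a dict: "time": time; "joint_pos": joint angles; "qd": joint speeds; "effort": joint torques, N m; "tcp_pos": TCP position; "orientation": TCP orientation; "ft_force": force on the tool from outside, world axes, zero at the start; "ft_torque": the same for the moment, N m; "width": opening from 0.0 (shut) to 1.0 (fully open); "finger_force": force on a finger pad.
Only numpy, scipy, OpenCV 4.12 (cv2) and the standard library are available. Lean on these libraries where they do the work, as an engineer would, in place of code of your own. Each camera call takes 0.05 s, during which the arm holds its last target. There are 200 camera calls.

### The job

The wide lens is only resting on the crests of the thread of the upturned microscope head. Without lifting it off, turn it backward (counter-clockwise seen from above) until it can drop a step and let it down, then turn it forward (clockwise) as far as it goes so that it is fully home, and let go. Leave the other head, with the slim lens, and the eyepiece standing on the bench alone.

Things in the scene. Friction and masses are not known exactly. Their poses are not given: they have to be found in the camera images.
- lens: Wide black lens, loose, 0.16 kg: barrel 50 mm across, 30 mm tall (grip here) on a hollow skirt 62 mm across, 24 mm tall; 54 mm in all. Origin: centre of the skirt's lower rim; z up; x through the white stroke on the skirt. Starts on the thread crests, 10.5 mm above home, its x 4 to 23 degrees counter-clockwise (seen from above) of the nose's x. If held, it must be lowered to drop.
- nose (a point): Centre of the shoulder, 80 mm above the bench, of the fixed upturned head (white, 80 mm across; 110 mm square foot): the lens's origin when home. z up, x towards the eyepiece tubes. A = lens x from nose x, counter-clockwise. Lens up: stops at A=0, free to drop 10.5 mm from 45 to 80 degrees. Dropped: turns clockwise, level, 2.5 mm vertical play, to the home stop at A=0. Sideways play 2.5 mm.
- head2: Bystander: a second, like head, fixed nose up, whose slim lens (32 mm barrel, 48 mm skirt, top 129 mm above the bench) is already home. Origin: centre of the foot's underside.
- eyepiece: Bystander: small black eyepiece standing loose on the bench, 42 mm across, 64 mm tall. Origin: centre of its underside.

How it is judged:
On the way:
1. the lens has been turned back and has dropped the step onto the shoulder (lower rim within 4 mm of it, turned at least 29 degrees back from home) (z of lens in the frame of nose below 0.004 m and angle between the x axis of lens and the x axis of nose, either way round above 0.5 rad), for 0.1 s.
At the end, for the whole second after the job is handed in: The wide lens stands upright (within 10 degrees) and at rest on the nose, its lower rim within 4 mm of the shoulder and its axis within 10 mm of the nose's, turned forward to within 17 degrees of home (lens x along nose x) (z of lens in the frame of nose below 0.004 m and angle between the x axis of lens and the x axis of nose, either way round below 0.3 rad and horizontal distance between lens and nose below 0.01 m and angle between lens's own z axis and vertical below 0.17 rad and linear speed of lens below 0.02 m/s); the robot touches nothing.
It fails at once if the lens is lifted off the thread (lower rim more than 25 mm above the shoulder) (z of lens in the frame of nose above 0.025 m).
It fails at once if the standing eyepiece is moved by more than 40 mm (distance of eyepiece from where it was at the start of the episode above 0.04 m).
It fails at once if the robot pushes hard (over 15 N) on the head with the slim lens (contact force between any of the arm, the fingers and head2 above 15 N).
It also fails if it takes over 40 s, if anything falls off the work surface, if the arm or the gripper's body presses on something with over 40 N, if the wrist force passes 120 N, or if a joint passes its speed limit or range.

## Working session

There is one attempt and no reset: what is moved stays moved. The work goes in short steps, Python scripts to look and compute and a tool call to move; the robot and the scene stay as the last step left them, time stands still between calls to the robot, and variables do not carry over. Pictures are saved under pics/ and viewed, at most 10 in all, crops included, and the job is handed in when it is done.

```bash
ls; mkdir -p pics
```

Run:
```python
from plant import robot, sensors, capture, camera_info
import cv2,numpy as np
o=sensors.observe();print({k:np.round(v,3) for k,v in o.items()})
ims=[]
for n in("scene","top"):
    p,d=capture(n);np.savez(f"pics/{n}.npz",p=p,d=d);i=camera_info(n);print(n,i);ims.append(p)
cv2.imwrite("pics/a.png",cv2.resize(np.vstack([cv2.cvtColor(x,4) for x in ims]),None,fx=.78,fy=.78))
cv2.imwrite("pics/top.png",cv2.cvtColor(ims[1],4));cv2.imwrite("pics/scene.png",cv2.cvtColor(ims[0],4))
print(camera_info("wrist"))
```

```text
pics
plant.py
{'time': np.float64(0.0), 'joint_pos': array([ 0.982,  0.427,  0.074,  1.607, -0.034,  1.111, -0.067]), 'qd': array([ 0.   ,  0.   ,  0.   ,  0.001, -0.   , -0.001,  0.003]), 'effort': array([ 0.0000e+00, -9.3583e+01,  3.6670e+00, -4.5419e+01, -4.9000e-02,
        2.0000e-02,  0.0000e+00]), 'tcp_pos': array([ 0.287, -0.611,  0.205]), 'orientation': array([-3.14 ,  0.   ,  0.439]), 'ft_force': array([ 0.831,  0.317, -0.19 ]), 'ft_torque': array([-0.022, -0.002, -0.016]), 'finger_force': np.float64(0.0), 'width': np.float64(1.0)}
scene {'fx': 366.6120783085493, 'fy': 366.6120783085493, 'cx': 253.76361520965435, 'cy': 190.6735313387629, 'rvec': array([ 1.4918683 ,  2.28560417, -0.6825855 ]), 'tvec': array([ 0.22829178, -0.42900776,  1.04810011])}
top {'fx': 458.23884003478327, 'fy': 458.23884003478327, 'cx': 248.79161437784364, 'cy': 199.11404959716748, 'rvec': array([ 2.17895907, -2.02514757,  0.22817099]), 'tvec': array([-0.04505869,  0.62295599,  0.79069098])}
{'fx': 293.9742125068269, 'fy': 293.9742125068269, 'cx': 253.86453114375084, 'cy': 189.58631372665695, 'tool_from_camera': array([[ 7.55098229e-04, -9.69974369e-01, -2.43205991e-01,
         7.09132649e-02],
       [ 9.99999710e-01,  7.55331265e-04,  9.22923104e-05,
         1.42437954e-03],
       [ 9.41799134e-05, -2.43205990e-01,  9.69974658e-01,
        -1.79000202e-01],
       [ 0.00000000e+00,  0.00000000e+00,  0.00000000e+00,
         1.00000000e+00]])}
```

View pics/top.png

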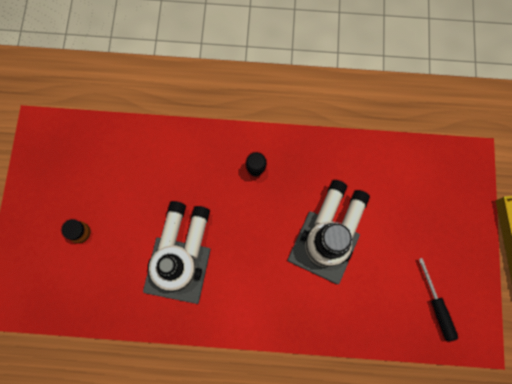

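View pics/scene.png

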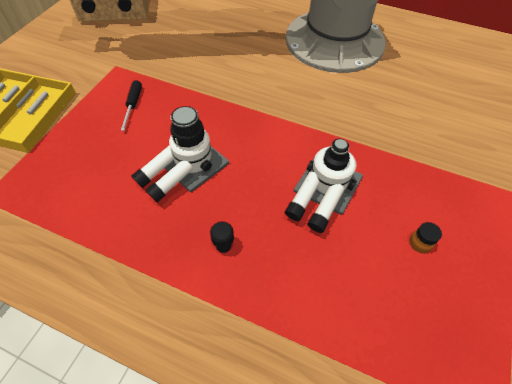

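Top view: wide lens at about (333,239) on the right head, slim head at (170,266), eyepiece at (256,163). Scene view: wide lens top at (185,116). Enlarging both.

Create h.py:
```python
import numpy as np,cv2
from scipy.spatial.transform import Rotation as R
from plant import robot, sensors, capture, camera_info
def cam(n,pose=None):
    i=camera_info(n);K=np.array([[i["fx"],0,i["cx"]],[0,i["fy"],i["cy"]],[0,0,1]])
    if n=="wrist":
        T=np.eye(4);T[:3,:3]=R.from_euler("xyz",pose[1]).as_matrix();T[:3,3]=pose[0]
        W=np.linalg.inv(T@i["tool_from_camera"]);return K,W[:3,:3],W[:3,3]
    return K,R.from_rotvec(i["rvec"]).as_matrix(),i["tvec"]
def atz(c,u,v,z):
    K,r,t=c;d=r.T@np.linalg.inv(K)@[u,v,1];o=-r.T@t;return o+d*(z-o[2])/d[2]
def tri(obs):
    A=[];b=[]
    for c,u,v in obs:
        K,r,t=c;d=r.T@np.linalg.inv(K)@[u,v,1];d/=np.linalg.norm(d);P=np.eye(3)-np.outer(d,d);A.append(P);b.append(P@(-r.T@t))
    x,res,_,_=np.linalg.lstsq(np.vstack(A),np.hstack(b),rcond=None);return x,res**.5
def cloud(c,d):
    K,r,t=c;v,u=np.indices(d.shape);p=np.linalg.inv(K)@np.stack([u*d,v*d,d],0).reshape(3,-1);return (r.T@(p-np.reshape(t,(3,1)))).T.reshape(*d.shape,3)
```

Run:
```python
from h import *
T=np.load("pics/top.npz");S=np.load("pics/scene.npz")
a=cv2.resize(T["p"][165:295,270:370],None,fx=4,fy=4,interpolation=2);b=cv2.resize(S["p"][90:220,120:220],None,fx=4,fy=4,interpolation=2)
cv2.imwrite("pics/crop.png",cv2.cvtColor(np.hstack([a,b]),4))
print(tri([(cam("top"),334,238),(cam("scene"),185,116)]))
for n,D in(("top",T),("scene",S)):
    P=cloud(cam(n),D["d"]); x=P.reshape(-1,3)
    m=(D["d"].ravel()>0)&(x[:,2]>.138)&(x[:,2]<.165)&(x[:,0]>.3)&(x[:,0]<.9)
    q=x[m]; print(n,m.sum(),q.min(0),q.max(0),np.median(q,0),cv2.minEnclosingCircle(q[:,:2].astype(np.float32)))
    for nm,pts in dict(top=dict(lens=(334,238),slim=(170,266),eye=(256,163),t1=(338,186),t2=(361,197)),scene=dict(lens=(185,116),slim=(340,146),eye=(222,230)))[n].items():print(nm,P[pts[1],pts[0]].round(4))
```

```text
(array([ 0.55218311, -0.14854974,  0.14207393]), array([0.00074094]))
top 721 [ 0.52701402 -0.17638653  0.13823527] [ 0.57737314 -0.12604099  0.15051466] [ 0.55179074 -0.15124707  0.1458599 ] ((0.5521498322486877, -0.15171705186367035), 0.025717798620462418)
lens [ 0.5514 -0.1474  0.1459]
slim [0.4862 0.1239 0.129 ]
eye [ 0.6972 -0.008   0.0652]
t1 [ 0.6671 -0.169   0.0509]
t2 [ 0.6489 -0.2141  0.0496]
scene 491 [ 0.52769276 -0.17542273  0.13801437] [ 0.57921485 -0.12548329  0.14790901] [ 0.55721167 -0.1487336   0.14550739] ((0.553473711013794, -0.15029072761535645), 0.02616278827190399)
lens [ 0.5549 -0.1471  0.1453]
slim [0.4952 0.1336 0.1312]
eye [ 0.7027 -0.0038  0.0647]
```

View pics/crop.png

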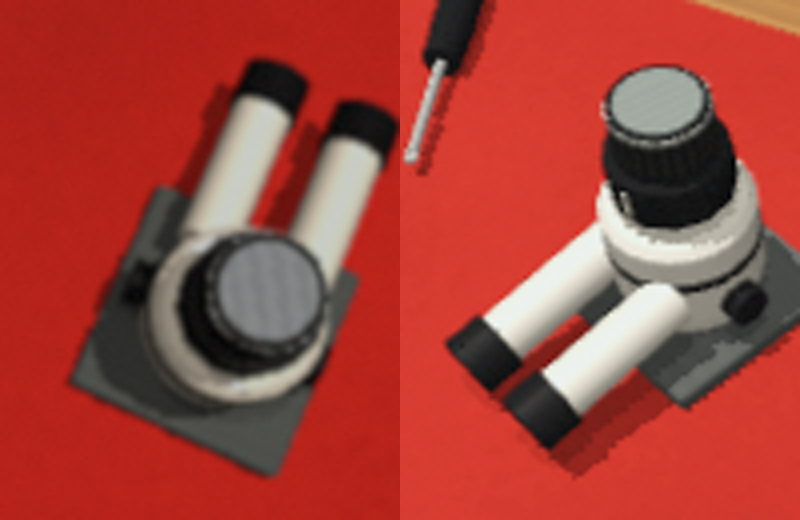

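The crop shows the round lens top at crop (268,290) in top view and (657,105) in scene view, with the tubes running to upper right. The white stroke shows at crop (627,205), which is scene pixel (176.7,141).

Run:
```python
from h import *
o=sensors.observe();M=R.from_euler("xyz",o["orientation"]).as_matrix()
C=np.array([.5525,-.151,.205]);print(M.T@(C-o["tcp_pos"]))
s=atz(cam("scene"),176.7,141.2,.103);v=s-C;print(s,np.hypot(*v[:2]),np.degrees(np.arctan2(v[1],v[0])))
```

```text
[ 4.36017980e-01 -3.03194296e-01  1.53074153e-04]
[ 0.58480496 -0.15513823  0.103     ] 0.03256893361687057 -7.299766804897716
```

Stroke radius 32.6 mm (expected 31), so A0 ≈ 14° with the nose yaw at about −21°. Moving above the lens.

Units first: shifts go in shares of 600 mm and turns go in shares of 90 degrees. So 0.39 m is 0.65, 0.35 m is 0.5833.

Emit:
move_tool:
  offsets: {"motion": [[0.05,-0.0333,0,0,0,0],[0.1167,-0.0833,0,0,0,0],[0.1833,-0.1267,0,0,0,0],[0.25,-0.1733,0,0,0,0],[0.3167,-0.22,0,0,0,0],[0.3833,-0.2667,0,0,0,0],[0.45,-0.3133,0,0,0,0],[0.5167,-0.36,0,0,0,0],[0.5833,-0.405,0,0,0,0],[0.65,-0.4517,0,0,0,0]]}
  jaw: 1.0
  grip_n: 20

```text
time: 1.1
tcp_pos: [0.5252, -0.1982, 0.2055]
orientation: [-3.142, 0.0, 0.439]
ft_force: [1.1, -0.1, 0.6]
width: 1.003
finger_force: 0.0
```

Emit:
move_tool:
  offsets: {"motion": [[0.05,-0.0333,0,0,0,0],[0.0767,-0.0533,0,0,0,0],[0.0767,-0.0533,0,0,0,0],[0.0767,-0.0533,0,0,0,0],[0.0767,-0.0533,0,0,0,0]]}

```text
time: 1.6
tcp_pos: [0.5521, -0.1527, 0.2053]
orientation: [3.142, 0.001, 0.437]
ft_force: [-0.5, 0.9, 0.7]
width: 1.003
finger_force: 0.0
```

Run:
```python
from h import *
o=sensors.observe();p,d=capture("wrist");print(o["tcp_pos"],o["orientation"],o["joint_pos"])
c=cam("wrist",(o["tcp_pos"],o["orientation"]));x=cloud(c,d).reshape(-1,3)
m=(d.ravel()>0)&(x[:,2]>.138)&(x[:,2]<.155)&(np.hypot(x[:,0]-.5525,x[:,1]+.151)<.045);q=x[m]
print(m.sum(),np.median(q,0),cv2.minEnclosingCircle(q[:,:2].astype(np.float32)))
for u in np.arange(-.09,.1,.18):pass
cv2.imwrite("pics/w1.png",cv2.cvtColor(p,4))
```

```text
[ 0.55214046 -0.15267304  0.20533287] [3.14154498e+00 5.61310544e-04 4.37357581e-01] [ 0.3056972   0.26860086 -0.17785371  1.82912177  0.05458096  1.04900166
 -1.0265912 ]
2696 [ 0.55643975 -0.15183303  0.14458939] ((0.5553824305534363, -0.15255999565124512), 0.0255584754049778)
```

View pics/w1.png

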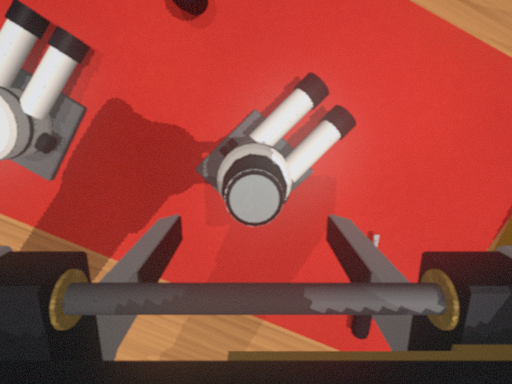

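The wrist view shows the lens at (254,197), centred between the open fingers, and depth puts its top at 0.1446 m and its centre at (0.555,−0.1525). Going down and gripping the barrel above the skirt.

In the tool's units: 0.086 m is 0.1433, 0.078 m is 0.13.

Emit:
move_tool:
  offsets: {"motion": [[0.0033,0,0.0333,0,0,0],[0.0033,0,0.075,0,0,0],[0.0033,0,0.1083,0,0,0],[0.0033,0,0.13,0,0,0],[0.0033,0,0.1433,0,0,0],[0.0033,0,0.1433,0,0,0],[0.0033,0,0.1433,0,0,0],[0.0033,0,0.1433,0,0,0]]}
  jaw: 1.0
  grip_n: 20

```text
time: 2.45
tcp_pos: [0.5551, -0.1508, 0.1204]
orientation: [3.141, -0.001, 0.439]
ft_force: [-0.8, -0.0, -0.2]
width: 1.004
finger_force: 0.0
```

Emit:
move_tool:
  offsets: {"motion": [[0,0,0,0,0,0],[0,0,0,0,0,0],[0,0,0,0,0,0],[0,0,0,0,0,0],[0,0,0,0,0,0],[0,0,0,0,0,0],[0,0,0,0,0,0],[0,0,0,0,0,0]]}
  jaw: 0.4
  grip_n: 15

```text
time: 3.25
tcp_pos: [0.5546, -0.1507, 0.1195]
orientation: [3.142, -0.0, 0.439]
ft_force: [-0.5, 0.1, 0.8]
width: 0.528
finger_force: 15.0
```

Gripped at about 50 mm, which matches the barrel. Turning counter-clockwise 0.85 rad.

In the tool's units: -0.85 rad is -0.5411.

Emit:
move_tool:
  offsets: {"motion": [[0,0,0,0,0,-0.0637],[0,0,0,0,0,-0.1273],[0,0,0,0,0,-0.191],[0,0,0,0,0,-0.2546],[0,0,0,0,0,-0.3183],[0,0,0,0,0,-0.382],[0,0,0,0,0,-0.4456],[0,0,0,0,0,-0.5093],[0,0,0,0,0,-0.5411],[0,0,0,0,0,-0.5411]]}

```text
time: 4.25
tcp_pos: [0.5543, -0.1507, 0.1193]
orientation: [-3.141, -0.0, 1.289]
ft_force: [0.7, 0.7, -1.0]
width: 0.532
finger_force: 15.0
```

Run:
```python
from h import *
print(sensors.observe()["ft_torque"])
p,d=capture("scene");cv2.imwrite("pics/s2.png",cv2.cvtColor(cv2.resize(p[60:220,100:260],None,fx=3.5,fy=3.5,interpolation=2),4))
```

```text
[-0.00723049 -0.03938319 -0.01309716]
```

View pics/s2.png

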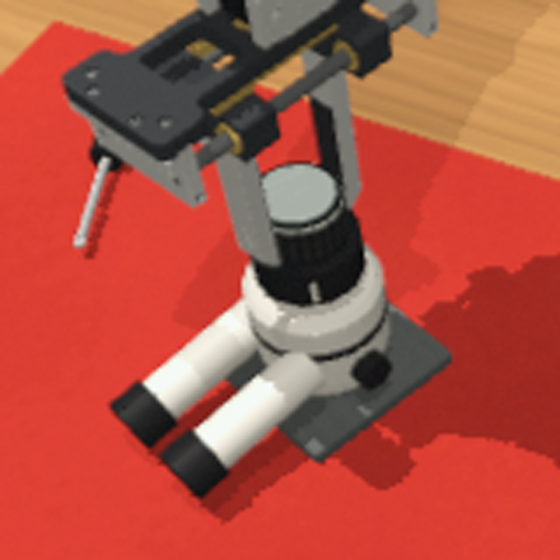

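The stroke, now at crop (315,290), has turned well past the tubes, so the lens turned with the gripper. Letting it down 10.5 mm slowly.

In the tool's units: 0.0105 m is 0.0175, 0.0095 m is 0.0158.

Emit:
move_tool:
  offsets: {"motion": [[0,0,0.0033,0,0,0],[0,0,0.0067,0,0,0],[0,0,0.01,0,0,0],[0,0,0.0133,0,0,0],[0,0,0.0158,0,0,0],[0,0,0.0175,0,0,0],[0,0,0.0175,0,0,0],[0,0,0.0175,0,0,0]]}

```text
time: 5.1
tcp_pos: [0.5545, -0.1506, 0.109]
orientation: [-3.142, -0.0, 1.289]
ft_force: [-0.8, 0.3, -0.4]
width: 0.53
finger_force: 15.0
```

Run:
```python
from h import *
o=sensors.observe();p,d=capture("scene");x=cloud(cam("scene"),d).reshape(-1,3)
m=(d.ravel()>0)&(x[:,2]>.11)&(x[:,2]<.15)&(np.hypot(x[:,0]-.5535,x[:,1]+.151)<.018);print(np.percentile(x[m][:,2],[10,50,90]))
cv2.imwrite("pics/s3.png",cv2.cvtColor(cv2.resize(p[60:220,100:260],None,fx=3.5,fy=3.5,interpolation=2),4))
```

```text
[0.13455449 0.13548899 0.13654802]
```

It dropped 10 mm, from 0.1455 to 0.1355, with no resisting force. Now turning clockwise to the stop.

In the tool's units: 0.95 rad is 0.6048.

Emit:
move_tool:
  offsets: {"motion": [[0,0,0,0,0,0.0637],[0,0,0,0,0,0.1273],[0,0,0,0,0,0.191],[0,0,0,0,0,0.2546],[0,0,0,0,0,0.3183],[0,0,0,0,0,0.382],[0,0,0,0,0,0.4456],[0,0,0,0,0,0.5093],[0,0,0,0,0,0.573],[0,0,0,0,0,0.6048]]}

```text
time: 6.15
tcp_pos: [0.5546, -0.1506, 0.1091]
orientation: [3.142, -0.0, 0.335]
ft_force: [-0.2, -0.1, 1.0]
width: 0.529
finger_force: 15.0
```

Emit:
move_tool:
  offsets: {"motion": [[0,0,0,0,0,0.0318],[0,0,0,0,0,0.0637],[0,0,0,0,0,0.0828],[0,0,0,0,0,0.1019],[0,0,0,0,0,0.1019]]}

```text
time: 6.65
tcp_pos: [0.5554, -0.1511, 0.1093]
orientation: [3.141, -0.002, 0.178]
ft_force: [3.5, -4.0, -3.0]
width: 0.53
finger_force: 15.0
```

Run:
```python
from h import *
print(sensors.observe()["ft_torque"])
p,d=capture("scene");cv2.imwrite("pics/s4.png",cv2.cvtColor(cv2.resize(p[60:220,100:260],None,fx=3.5,fy=3.5,interpolation=2),4))
```

```text
[-0.97573327 -1.06085773  0.47107523]
```

View pics/s4.png

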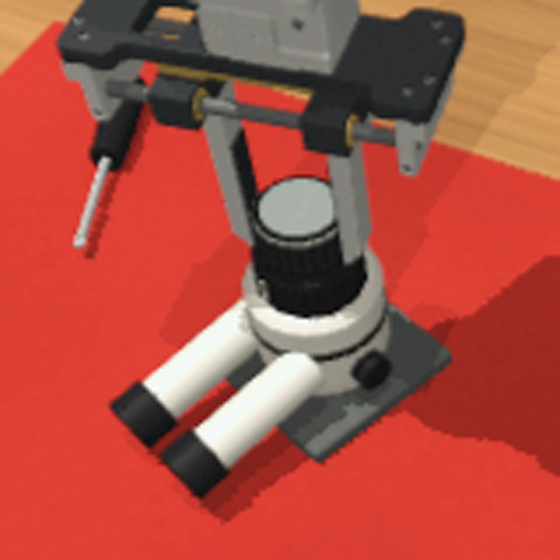

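Wrist torque has risen to 0.47 Nm, so the stop is reached. The stroke is at crop (265,287), between the tubes. Releasing, withdrawing straight up, then checking.

Emit:
move_tool:
  offsets: {"motion": [[0,0,0,0,0,0],[0,0,0,0,0,0],[0,0,0,0,0,0],[0,0,0,0,0,0],[0,0,0,0,0,0],[0,0,0,0,0,0]]}
  jaw: 1.0

```text
time: 7.3
tcp_pos: [0.5545, -0.1506, 0.109]
orientation: [-3.141, 0.0, 0.179]
ft_force: [1.0, -0.6, 0.7]
width: 0.985
finger_force: 0.0
```

Emit:
move_tool:
  offsets: {"motion": [[0,0,-0.0167,0,0,0],[0,0,-0.05,0,0,0],[0,0,-0.1,0,0,0],[0,0,-0.1667,0,0,0],[0,0,-0.2333,0,0,0],[0,0,-0.2333,0,0,0],[0,0,-0.2333,0,0,0]]}

```text
time: 8.0
tcp_pos: [0.5549, -0.1507, 0.2504]
orientation: [3.141, -0.002, 0.179]
ft_force: [0.1, 0.9, -0.5]
width: 1.0
finger_force: 0.0
```

Run:
```python
from h import *
for n in("scene","top"):
    p,d=capture(n);x=cloud(cam(n),d).reshape(-1,3)
    m=(d.ravel()>0)&(x[:,2]>.125)&(x[:,2]<.15)&(np.hypot(x[:,0]-.5535,x[:,1]+.151)<.04);q=x[m]
    if len(q):print(n,np.percentile(q[:,2],[10,50,90]),cv2.minEnclosingCircle(q[:,:2].astype(np.float32)))
    if n=="scene":cv2.imwrite("pics/s5.png",cv2.cvtColor(cv2.resize(p[90:170,140:240],None,fx=7,fy=7,interpolation=2),4))
```

```text
scene [0.13016721 0.13497854 0.13640965] ((0.5540023446083069, -0.15074412524700165), 0.026191918179392815)
top [0.13324132 0.13540496 0.13703114] ((0.5453385710716248, -0.1537591814994812), 0.024376479908823967)
```

View pics/s5.png

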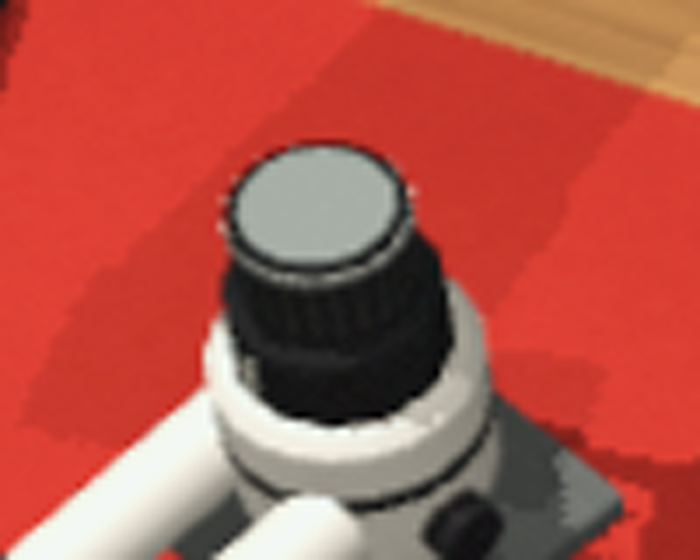

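The lens stands level and released, with its top at 0.135 m and the stroke at scene pixel (175.4,143.1). Checking its angle against the nose.

Run:
```python
from h import *
C=np.array([.5535,-.151])
for z in(.09,.095,.1):
    v=atz(cam("scene"),175.4,143.1,z)[:2]-C;print(z,np.hypot(*v),np.degrees(np.arctan2(v[1],v[0])))
v=np.array([.658,-.1915])-C;print("nose",np.degrees(np.arctan2(v[1],v[0])))
```

```text
0.09 0.029855463738679304 -23.05889316319512
0.095 0.032124063710415034 -15.761328118327647
0.1 0.03484149933982492 -9.512603335249297
nose -21.18432884504609
```

At radius 31 mm the stroke points to about −20°, and the nose x is at −21°, so the lens is home.

```bash
python3 -c "
from plant import robot, sensors, capture, camera_info
print(robot.close_job())"
```

```text
the job is handed in; nothing more can be done
None
```

The lens was turned back, dropped about 10 mm onto the shoulder, turned forward to the stop (about 1° from home by the cameras) and released; the arm stayed clear of the slim-lens head and the eyepiece, and the job is handed in (no verdict was returned).

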